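# Index the swivel stage to its next station

### The job

The small swivel stage carries a wafer dish and stands at its load station, the spring index pin down in the load hole and the safety catch swung over the pin's collar. Swing the catch open, draw the pin up by its knob, swing the arm clockwise (seen from above) over to the adjustable station plate, and let the pin ride on that plate and drop fully home in the first hole it meets; then swing the catch closed over the collar again and let go. Nobody has measured where the station plate is set, so feel for the hole; never force the pin sideways or down, keep the dish in its nest and leave the loose things around undisturbed.

Things in the scene. Friction and masses are not known exactly. Their poses are not given: they have to be found in the camera images.
- swivel_base: Round black base of the swivel stage, 250 mm across and 18 mm high, fixed to the bench; its origin is on the spindle axis at bench level. Its own -x axis is its front; seen from above, from the spindle, the load hole lies 15 degrees from its -x axis towards its -y axis. Its place and yaw differ each time.
- spindle_axis (a point): Point on the vertical spindle axis at the height of the turntable's top (42 mm above the bench), in the middle of the dish.
- turntable (a joint): Swing angle of the turntable and its arm, rad: 0 = over the load hole (start), growing clockwise seen from above, stops at -0.12 and 1.5. The first hole of the station plate lies somewhere between 0.62 and 0.98, a second one 0.45 further on. It has drag and stays where it is left: with the pin riding on a plate it takes 5 to 10 N at the knob to swing it.
- index_pin (a joint): Height of the spring pin, m: 0 = fully down, seated in a hole (start); 0.007 to 0.008 = its tip rests on top of an index plate; 0.014 = fully drawn. The spring pushes it down with 5 N seated, 7 N riding on a plate, 8.5 N fully drawn. Let go, it rides on the plate and falls into a hole by itself as the arm brings it there; then it stops the arm hard.
- pin_tip: Bevelled steel tip of the pin, 6.5 mm thick, under the arm; origin at its lowest point, 22 mm above the bench when seated. It may take at most 18 N. Where no plate is under it (the gap between the two plates) a released pin falls and then catches on the plate's edge: carry it across drawn by at least 9 mm.
- knob_centre (a point): Middle of the pin's black knob: upright, 24 mm across, free to spin on the pin, its gripping part from 9 mm below to 9 mm above this point; 86 mm above the bench with the pin seated, rising with the pin. Under it a steel collar of 15 mm and a sleeve of 17 mm. It travels round the spindle axis at 90 mm radius.
- wafer_dish: White round wafer dish, 64 mm across and 14 mm high, lying loose in the middle of the turntable between three short dowels with 2 mm play; origin at the centre of its underside.
- spare_eyepiece: Black eyepiece, 39 mm across, 63 mm high, standing behind the stage; origin at the centre of its underside. Leave alone.
- spare_objective: Silver microscope objective, 28 mm across, 44 mm high, standing behind the stage; origin at the centre of its underside. Leave alone.
- lens_can: Black lens canister, 37 mm across, 62 mm high, standing behind the stage to the left; origin at the centre of its underside. Leave alone.
- swing_end (a point): End of the turntable's arm, on its top, 116 mm from the spindle axis and 44 mm above the bench. The turntable is an aluminium disc 128 mm across; the flat arm, 22 mm wide, sticks out of it and carries the pin 90 mm from the axis.
- load_hole (a point): Middle of the load hole at the plate's top, 30 mm above the bench, 90 mm from the spindle axis. All index holes are 8.4 mm wide. Its short fixed steel plate spans turntable angles -0.12 to 0.09. The longer arc-shaped station plate, as high, is set differently each time: it begins between 0.11 and 0.47; from 0.51 to 0.56 there is always plain plate, before its first hole.
- pin_catch (a joint): Angle of the safety catch on the arm, rad: 0 = closed over the pin's collar (stop; start at 0 to 0.06), growing counter-clockwise seen from above as it opens, stop at 0.75. From 0.3 on it is clear of the collar. Closed, it lets the pin rise only 2 mm; it can close only when the pin is (nearly) fully down. It stays where it is left (0.06 N m of friction) and swings with the arm.
- catch_pivot (a point): Top of the catch's vertical pivot on an ear of the arm, 32 mm to the side of the pin (counter-clockwise of it), 91 mm from the spindle axis, 68 mm above the bench. The catch is a flat steel plate (top 68 mm above the bench) with a tongue that reaches to the outer side of the pin's collar and a handle arm to the other side.
- catch_post (a point): Middle of the black upright post on the catch's handle arm, by which it is swung: 12 to 15 mm thick, reaching from 67 to 94 mm above the bench, this point at 80 mm; 45 mm from the catch's pivot. It turns round the pivot (towards the spindle as the catch opens) and stands about 77 mm from the knob's axis when closed.

How it is judged (in metres and radians):
On the way, in this order (a step that is already met when the one before it is completed fails the run):
1. the catch is swung open (value of joint pin_catch above 0.3 rad), for 0.1 s.
2. the pin is drawn clear of the load hole (value of joint index_pin above 0.0085 m and value of joint turntable below 0.3 rad), for 0.1 s.
3. the pin has dropped home in the first hole of the station plate (value of joint index_pin below 0.002 m and value of joint turntable between 0.58 and 1.02 rad), for 0.3 s.
At the end, for the whole second after the job is handed in: The pin is down within 2 mm of fully home in the station plate's first hole (turntable between 0.58 and 1.02 rad), the turntable is at rest, the catch is closed to within 0.12 rad, and the dish lies in its nest, within 6 mm of the spindle axis (all of step 3 and value of joint pin_catch below 0.12 rad and velocity of joint turntable between -0.05 and 0.05 rad/s and horizontal distance between wafer_dish and spindle_axis below 0.006 m and z of wafer_dish in the frame of spindle_axis below 0.003 m); the robot touches nothing.
It fails at once if the pin is forced: more than 18 N on its tip (contact force between pin_tip and anything else above 18 N).
It fails at once if the wafer dish is knocked out of its nest (horizontal distance between wafer_dish and spindle_axis above 0.008 m or angle between wafer_dish's own z axis and vertical above 0.15 rad).
It fails at once if a loose thing round the stage is moved (distance of any of spare_eyepiece, spare_objective, lens_can from where it was at the start of the episode above 0.015 m).
It also fails if it takes over 61 s, if anything falls off the work surface, if the arm or the gripper's body presses on something with over 40 N, if the wrist force passes 120 N, or if a joint passes its speed limit or range.

### The arm

A 6-joint arm with a two-finger parallel gripper is mounted at the origin on a cart in front of the work surface, level with it; the furniture and walls round the work are solid. World frame = base frame: x ahead of the robot, y to its left, z up, the work surface at z = 0. Lengths are in m, angles in degrees, forces in N, time in s.
With the tool pointing down it reaches from about 0.35 to 0.875 m from the base axis. Payload 4.2 kg.
Tool frame: the origin (TCP) lies on the mounting face of the last link; the fingertips stand 182 mm ahead of it and the grasp point (between the pads) lies 164 mm ahead of it; z points along the fingers, y is the line along which they close (so a half turn about z gives the same grasp; the last joint's range is limited). The gripper opens to 87 mm and grips with 3 to 60 N. Pads are 19 mm wide; open, the fingers measure 117 mm over their backs; the gripper's body (75 mm by 190 mm) begins 51 mm behind the grasp point.
Start: joints at [-61.845, 22.042, 0.453, 0, -68.411, -14.817], TCP at [0.144, -0.608, 0.405] pointing down, gripper open.
Joint ranges: [-179.83, 179.83], [-69.29, 118.12], [-61.27, 80.66], [-181.25, 117.63], [-171.15, -9.14], [-177.46, 177.46]. Speed limits (degrees/s): [159.86, 159.86, 180, 180, 180, 180].

### API

Orientations are given as a 3x3 rotation matrix whose columns are the frame's x, y, z axes.
In Python, from workcell import bot, effector, capture, finish_job, boxes_of, tip_of, status gives the robot as it stands. Calls block until the motion is done:
- bot.movep(position, orientation): joint-space move of the TCP to a pose.
- bot.move_l(position, orientation=None, velocity=0.15, threshold=None): straight line of the TCP; orientation=None keeps the orientation; velocity is the mean speed in m/s. With threshold (N) it stops when the force on the tool has changed by that much, and returns True; else False.
- bot.set_joints(angles): joint-space move.
- effector.gripper_to(opening, effort=None): finger opening in m; effort is the grip in N (None keeps the last); returns when the fingers have stopped.
- bot.sleep(seconds).
- bot.inverse_kinematics(position, orientation): joint angles nearest the present ones, or None.
- capture(name): name is "side" or "top"; returns a dict with "pixels" (384x512x3 uint8, red, green, blue), "depth" (384x512 float32, m along the optical axis (not along the pixel's ray), 0 where there is no reading), "K" (3x3 intrinsics, pixels), "R" (3x3) and "t" (3): a world point X has camera coordinates R X + t. Camera axes: x right, y down, z forward; pixel columns grow to the right and rows downward; lengths in m; the calibration is good to about 2 mm. A picture is of the moment at which its call begins.
A pose or a line that the arm cannot do raises bot.MotionError and nothing moves.
- finish_job(): hands the job in; it is judged then, once.
Trained networks look in a picture, given as the dict that the camera call returned (one of the last four; its "shot" number tells which), for a name from the list of things; names that differ only in an ending like _2 or _b are one class to them, and where a whole thing is asked for, a point or a joint stands for the part that bears it (a point fixed in the world has none). Each returns a list of dicts, best first, with "confidence" (0 to 1); they miss things now and then, are a little off and sometimes report something else, mostly with a low value. They report only what shows in the picture. A call takes as long as a camera call.
- boxes_of(thing, picture): "centre" ([row, column] in pixels, amid what is visible of it).
- tip_of(thing, picture): "centre" ([row, column] in pixels: a listed point, or the origin of a listed thing).
Readings, each from a call of its own:
- status.get_time(): time.
- status.get_qpos(): joint angles.
- status.get_joint_vel(): joint speeds.
- status.get_effort(): joint torques, N m.
- status.get_eef_pos(): TCP position.
- status.get_eef_rot(): TCP orientation.
- status.get_wrist_force(): force on the tool from outside, world axes, zero at the start.
- status.get_moment(): the same for the moment, N m.
- status.get_finger_gap(): finger opening in m.
- status.get_gripper_force(): force on a finger pad.
Only numpy, scipy, OpenCV 4.12 (cv2) and the standard library are available. Lean on these libraries where they do the work, as an engineer would, in place of code of your own. Each camera call takes 0.05 s, during which the arm holds its last target. There are 200 camera calls.

## Working session

There is one attempt and no reset: what is moved stays moved. The work goes in short steps, each a Python script; the robot and the scene stay as the last script left them, time stands still between calls to the robot, and variables do not carry over. Pictures are saved under pics/ and viewed, at most 12 in all, crops included, and the job is handed in when it is done.

```bash
mkdir -p pics
cat > h.py <<'E'
import numpy as np, cv2
from workcell import *
def back(p,rc,z=None):
    r,c=rc; K,R,t=p["K"],p["R"],p["t"]
    d=np.linalg.solve(K,[c,r,1.]); o=-R.T@t; w=R.T@d
    if z is None:
        s=p["depth"][int(round(r)),int(round(c))]; return o+s*w
    return o+(z-o[2])/w[2]*w
def save(p,n,crop=None,f=1):
    im=p["pixels"][:,:,::-1]
    if crop: a,b,c,d=crop; im=im[a:b,c:d]
    cv2.imwrite("pics/"+n,cv2.resize(im,None,fx=f,fy=f,interpolation=cv2.INTER_CUBIC))
Z=dict(spindle_axis=.042,knob_centre=.086,catch_post=.080,catch_pivot=.068,swing_end=.044,load_hole=.03,swivel_base=0,wafer_dish=.042,lens_can=0,spare_eyepiece=0,spare_objective=0)
def find(names,cams=("top","side")):
    for cam in cams:
        p=capture(cam)
        for n in names:
            for d in tip_of(n,p)[:2]: print(cam,n,np.round(d["centre"],1),round(d["confidence"],2),np.round(back(p,d["centre"],Z[n]),4))
E
python3 - <<'E'
from h import *
for c in("top","side"):
    p=capture(c); save(p,c+"0.png",f=1.5); print(c,np.round(-p["R"].T@p["t"],3))
find(list(Z))
print(status.get_time(),status.get_eef_rot())
E
```

```text
top [0.464 0.261 0.917]
side [0.278 0.895 0.698]
top spindle_axis [229.8 277.4] 0.78 [0.5268 0.2087 0.042 ]
top knob_centre [256.8 313.3] 0.66 [0.4668 0.1373 0.086 ]
top knob_centre [272.1 275. ] 0.52 [0.4361 0.2177 0.086 ]
top catch_post [260.8 314. ] 0.78 [0.4585 0.1352 0.08  ]
top catch_pivot [269.9 290.9] 0.71 [0.4398 0.183  0.068 ]
top catch_pivot [200.2 192.1] 0.42 [0.5907 0.3948 0.068 ]
top swing_end [282.3 275.4] 0.71 [0.413 0.215 0.044]
top load_hole [269.2 277.7] 0.48 [0.4405 0.2087 0.03  ]
top swivel_base [232.6 275.9] 0.62 [0.5234 0.2098 0.    ]
top wafer_dish [230.4 274.2] 0.85 [0.5256 0.2158 0.042 ]
top lens_can [200.9 191. ] 0.73 [0.5992 0.4081 0.    ]
top spare_eyepiece [226.  271.6] 0.65 [0.5388 0.2196 0.    ]
top spare_eyepiece [144.9 243.1] 0.63 [0.7344 0.2854 0.    ]
top spare_objective [166.1 215.1] 0.58 [0.6826 0.3522 0.    ]
side spindle_axis [163.5 328.5] 0.62 [0.4762 0.0868 0.042 ]
side spindle_axis [194.8 283.9] 0.58 [0.5301 0.2174 0.042 ]
side knob_centre [188.6 331.2] 0.56 [0.4355 0.213  0.086 ]
side catch_post [162.1 328.1] 0.5 [0.4669 0.1295 0.08  ]
side catch_pivot [208.5 339.4] 0.3 [0.4095 0.2415 0.068 ]
side swing_end [207.8 339.7] 0.92 [0.4145 0.2145 0.044 ]
side swing_end [262.4 209.6] 0.71 [0.5873 0.4326 0.044 ]
side load_hole [209.1 327.2] 0.5 [0.4394 0.2128 0.03  ]
side swivel_base [209.4 287.6] 0.77 [0.5229 0.2135 0.    ]
side wafer_dish [195.2 284.4] 0.83 [0.5288 0.2181 0.042 ]
side lens_can [263.6 213.3] 0.88 [0.6004 0.4015 0.    ]
side lens_can [209.3 286. ] 0.21 [0.5261 0.2144 0.    ]
side spare_eyepiece [206.3 180.3] 0.86 [0.7368 0.2886 0.    ]
side spare_objective [234.  187.2] 0.52 [0.6834 0.3534 0.    ]
1.3 [[-9.73023043e-01 -2.30707949e-01  2.42311357e-05]
 [-2.30707950e-01  9.73023043e-01 -2.36117197e-05]
 [-1.81300420e-05 -2.85650630e-05 -9.99999999e-01]]
```

View pics/top0.png

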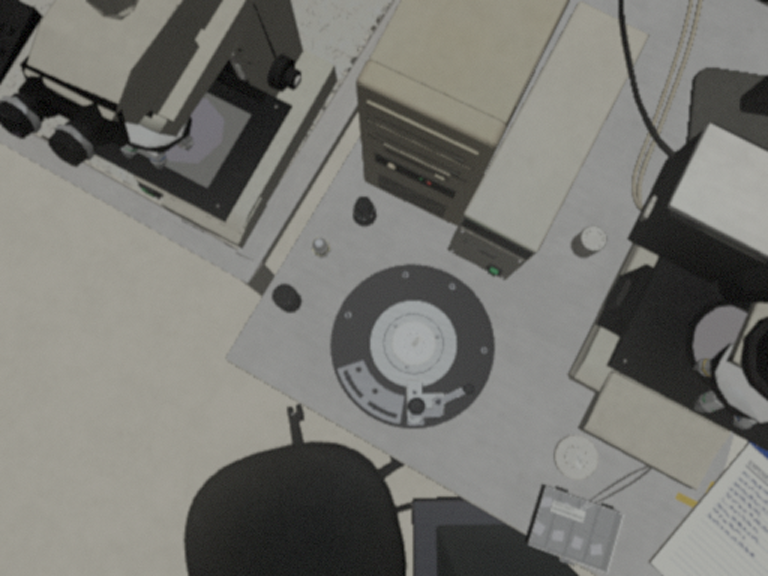

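View pics/side0.png

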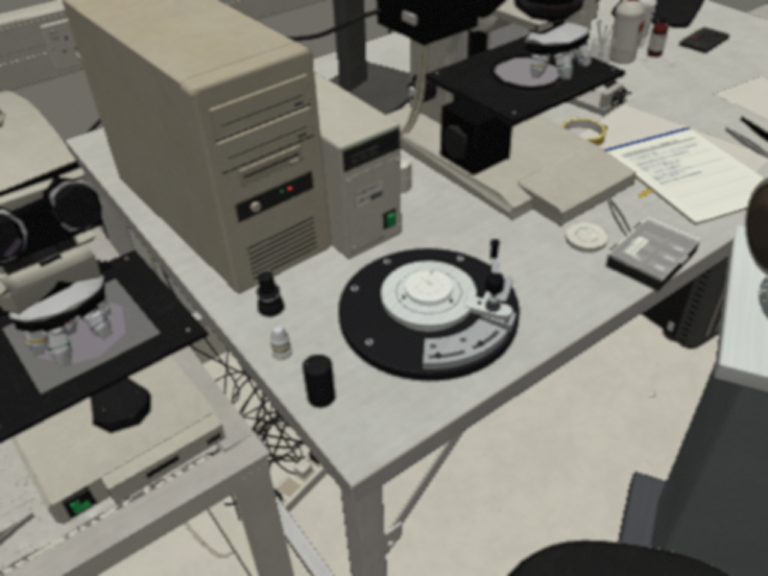

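The scene shows the stage at about (416,345) in the 1.5x top view, with the knob at (416,406), the post at (468,388) and the station plate to the lower left (345–400, 365–415). I'll refine the positions from depth.

Run:
```python
from h import *
for c in("top","side"):
    p=capture(c); d=p["depth"]; K,R,t=p["K"],p["R"],p["t"]
    v,u=np.mgrid[:384,:512]; P=np.stack([(u-K[0,2])/K[0,0]*d,(v-K[1,2])/K[1,1]*d,d],-1).reshape(-1,3)
    W=(P-t)@R; ok=d.reshape(-1)>0
    near=ok&(np.hypot(W[:,0]-.526,W[:,1]-.2135)<.135)
    m=near&(W[:,2]>.074)&(W[:,2]<.11)
    img=m.reshape(384,512).astype(np.uint8); n,l,s,ce=cv2.connectedComponentsWithStats(img)
    for i in range(1,n):
        w=W[l.reshape(-1)==i]; print(c,s[i,4],ce[i],np.round(w.mean(0),4),np.round(w.min(0),4),np.round(w.max(0),4))
    m=near&(W[:,2]>.05)&(W[:,2]<.06); w=W[m]; print("dish",len(w),np.round((w.min(0)+w.max(0))/2,4),np.round(np.median(w,0),4))
    save(p,c+"1.png",(215,300,205,345) if c=="top" else (145,260,220,360),5.5)
```

```text
top 40 [312.2   259.075] [0.4622 0.1407 0.0925] [0.4562 0.1345 0.0785] [0.4685 0.147  0.0955]
top 111 [277.1981982  270.59459459] [0.4394 0.2136 0.0949] [0.4283 0.2015 0.0891] [0.4507 0.2243 0.1004]
dish 681 [0.5096 0.2111 0.0548] [0.5278 0.2144 0.0552]
side 61 [329.09836066 163.81967213] [0.461  0.1436 0.0876] [0.4551 0.1361 0.0745] [0.4684 0.1481 0.0962]
side 158 [329.37341772 188.51898734] [0.4377 0.2191 0.0905] [0.427  0.2058 0.0767] [0.4505 0.2276 0.0989]
dish 630 [0.4951 0.2154 0.0549] [0.5253 0.2184 0.0554]
```

View pics/top1.png

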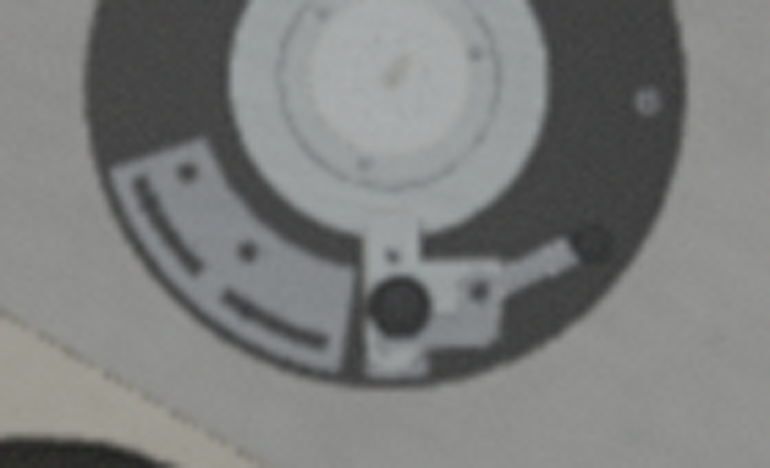

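View pics/side1.png

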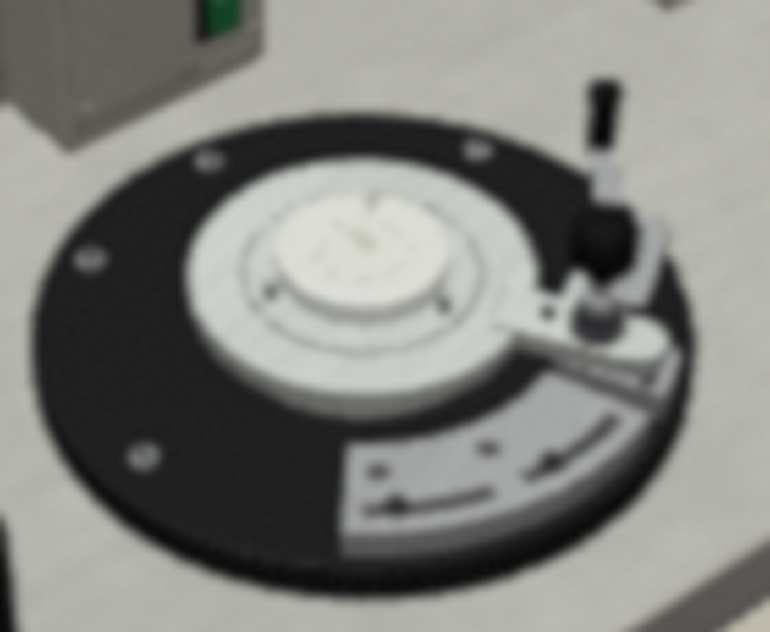

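In the top crop (5.5x, offset row 215, col 205) the knob is at (400,305), the post at (592,243), and the first and second station-plate holes at (248,250) and (188,172). The side crop agrees: knob at (603,240), post at (603,100), plate holes at (487,449) and (377,470). I'll compute the metric values and go for the catch.

```bash
cat >> h.py <<'E'
def rot(th):
    y=np.array([np.cos(th),np.sin(th),0]); z=np.array([0,0,-1.]); return np.c_[np.cross(y,z),y,z]
def tcp(x,y,z): return np.array([x,y,z+.164])   # grasp point -> TCP
E
python3 - <<'E'
from h import *
p=capture("top")
f=lambda u,v,z:back(p,(215+v/5.5,205+u/5.5),z)
A=f(390,80,.056);k=f(400,305,.095);po=f(592,243,.094);h1=f(248,250,.03);h2=f(188,172,.03);tt=(f(229,80,.042)+f(549,80,.042))/2
g=boxes_of("wafer_dish",p); print("dish",back(p,g[0]["centre"],.05))
for n,v in zip("A k post h1 h2 tt".split(),(A,k,po,h1,h2,tt)): print(n,np.round(v,4))
for A in (np.array([.527,.2135]),A[:2]):
    a=lambda q:np.arctan2(*(q[:2]-A)[::-1])
    print([ (round((a(k)-a(q))%6.283,3),round(np.linalg.norm(q[:2]-A),4)) for q in(k,h1,h2,po)])
s=capture("side"); fs=lambda u,v,z:back(s,(145+v/5.5,220+u/5.5),z)
for n,v in dict(h1=fs(487,449,.03),h2=fs(377,470,.03),posttop=fs(603,84,.094),dish=fs(362,240,.056)).items(): print("side",n,np.round(v,4))
for th in (0,np.pi,np.pi/2,-np.pi/2): print(th,bot.inverse_kinematics(tcp(.461,.141,.12),rot(th)))
E
```

```text
dish [0.53136215 0.21546871 0.05      ]
A [0.5264 0.2128 0.056 ]
k [0.4397 0.2125 0.095 ]
post [0.462 0.14  0.094]
h1 [0.4601 0.2697 0.03  ]
h2 [0.4916 0.2939 0.03  ]
tt [0.5274 0.2124 0.042 ]
[(np.float64(0.0), np.float64(0.0873)), (np.float64(0.711), np.float64(0.0874)), (np.float64(1.167), np.float64(0.0879)), (np.float64(5.448), np.float64(0.0981))]
[(np.float64(0.0), np.float64(0.0867)), (np.float64(0.713), np.float64(0.0874)), (np.float64(1.168), np.float64(0.0883)), (np.float64(5.44), np.float64(0.0972))]
side h1 [0.4582 0.2725 0.03  ]
side h2 [0.4903 0.2962 0.03  ]
side posttop [0.4615 0.14   0.094 ]
side dish [0.5278 0.2132 0.056 ]
0 [ 36.36521745  15.8339903  -28.69650326   0.         -45.46950644
 143.63478255]
3.141592653589793 [ 36.36521745  15.8339903  -28.69650326   0.         -45.46950644
 -36.36521745]
1.5707963267948966 [  36.36521745   15.8339903   -28.69650326    0.          -45.46950644
 -126.36521745]
-1.5707963267948966 [ 36.36521745  15.8339903  -28.69650326   0.         -45.46950644
  53.63478255]
```

Run:
```python
from h import *
W=[]
for c in("top","side"):
    p=capture(c); d=p["depth"]; K,R,t=p["K"],p["R"],p["t"]
    v,u=np.mgrid[:384,:512]; P=np.stack([(u-K[0,2])/K[0,0]*d,(v-K[1,2])/K[1,1]*d,d],-1)[d>0]; W.append((P-t)@R)
W=np.vstack(W)
for x in np.arange(.1,.8,.1):
    print(round(x,1),[(round(y,1),round(float(m.max()),2)) for y in np.arange(-.7,.4,.1) if len(m:=W[(abs(W[:,0]-x-.05)<.05)&(abs(W[:,1]-y-.05)<.05),2])])
for q in (bot.inverse_kinematics(tcp(.35,-.25,.33),rot(np.radians(160))),bot.inverse_kinematics(tcp(.461,.141,.25),rot(np.radians(203)))): print(q)
```

```text
0.1 [(np.float64(-0.7), 0.01), (np.float64(-0.6), 0.01), (np.float64(-0.5), 0.01), (np.float64(-0.4), 0.01), (np.float64(-0.3), 0.01), (np.float64(-0.2), 0.01), (np.float64(-0.1), 0.01), (np.float64(-0.0), 0.21), (np.float64(0.1), 0.15), (np.float64(0.2), -0.33), (np.float64(0.3), -0.32)]
0.2 [(np.float64(-0.7), 0.0), (np.float64(-0.6), 0.0), (np.float64(-0.5), 0.01), (np.float64(-0.4), 0.01), (np.float64(-0.3), 0.01), (np.float64(-0.2), 0.01), (np.float64(-0.1), 0.03), (np.float64(-0.0), 0.03), (np.float64(0.1), 0.0), (np.float64(0.2), -0.34), (np.float64(0.3), -0.33)]
0.3 [(np.float64(-0.7), 0.12), (np.float64(-0.6), 0.01), (np.float64(-0.5), 0.05), (np.float64(-0.4), 0.02), (np.float64(-0.3), 0.19), (np.float64(-0.2), 0.19), (np.float64(-0.1), 0.05), (np.float64(-0.0), 0.03), (np.float64(0.1), 0.0), (np.float64(0.2), 0.01), (np.float64(0.3), 0.0)]
0.4 [(np.float64(-0.7), 0.13), (np.float64(-0.6), 0.02), (np.float64(-0.5), 0.05), (np.float64(-0.4), 0.02), (np.float64(-0.3), 0.19), (np.float64(-0.2), 0.33), (np.float64(-0.1), 0.24), (np.float64(-0.0), 0.02), (np.float64(0.1), 0.1), 
[... 215 characters left out ...]
oat64(-0.1), 0.38), (np.float64(-0.0), 0.02), (np.float64(0.1), 0.06), (np.float64(0.2), 0.06), (np.float64(0.3), 0.06)]
0.6 [(np.float64(-0.6), 0.11), (np.float64(-0.3), 0.23), (np.float64(-0.2), 0.38), (np.float64(-0.1), 0.38), (np.float64(-0.0), 0.2), (np.float64(0.1), 0.2), (np.float64(0.2), 0.03), (np.float64(0.3), 0.06)]
0.7 [(np.float64(-0.4), 0.02), (np.float64(-0.3), 0.18), (np.float64(-0.2), 0.13), (np.float64(-0.1), 0.38), (np.float64(-0.0), 0.32), (np.float64(0.1), 0.33), (np.float64(0.2), 0.33), (np.float64(0.3), 0.04)]
[-13.72782762  -0.87515974 -15.59440026   0.         -75.28075948
  -6.27217238]
[ 36.36521745   7.57413571 -18.034233     0.         -64.39163128
 -13.36521745]
```

Run:
```python
from h import *
r=rot(np.radians(150))
bot.movep([.144,-.608,.56],status.get_eef_rot())
bot.movep(tcp(.32,-.25,.40),r)
bot.movep(tcp(.42,.10,.38),rot(np.radians(203)))
effector.gripper_to(.045,5)
P=np.array([.4617,.1405])
bot.movep(tcp(*P,.14),rot(np.radians(203)))
print(status.get_time(),status.get_wrist_force())
print(bot.move_l(tcp(*P,.091),velocity=.08,threshold=5))
effector.gripper_to(.005,5)
print(status.get_time(),status.get_finger_gap(),status.get_gripper_force(),status.get_wrist_force())
C=np.array([.4437,.1818])
for a in np.arange(.1,.56,.1):
    c,s=np.cos(a),np.sin(a); q=C+np.array([[c,-s],[s,c]])@(P-C)
    bot.move_l(tcp(*q,.091),rot(np.radians(203)+a),velocity=.03)
    print(round(a,1),np.round(status.get_wrist_force(),1),round(status.get_finger_gap(),4))
effector.gripper_to(.045)
bot.move_l(tcp(*q,.15),velocity=.12)
print(status.get_time())
for c in ("top","side"):
    p=capture(c)
    for n in("catch_post","knob_centre"):
        for d in tip_of(n,p)[:1]: print(c,n,d["confidence"],back(p,d["centre"],Z[n]))
save(p,"side2.png",(145,260,220,360),5)
```

```text
7.1 [-0.55468192 -0.35355758  0.4245695 ]
False
8.525 0.012922618114911756 5.00000007206836 [-0.29748469 -0.43876222  1.62153083]
0.1 [-0.7  0.4  0. ] 0.0129
0.2 [-0.6  0.4  1.3] 0.0133
0.3 [-1.8  0.9  1.3] 0.013
0.4 [-1.5  1.   2.2] 0.0128
0.5 [-2.6  1.8  2.8] 0.0129
11.5
top knob_centre 0.39 [0.5287764  0.21944891 0.086     ]
side catch_post 0.7 [0.56526901 0.46064799 0.08      ]
side knob_centre 0.73 [0.43713506 0.2136164  0.086     ]
```

View pics/side2.png

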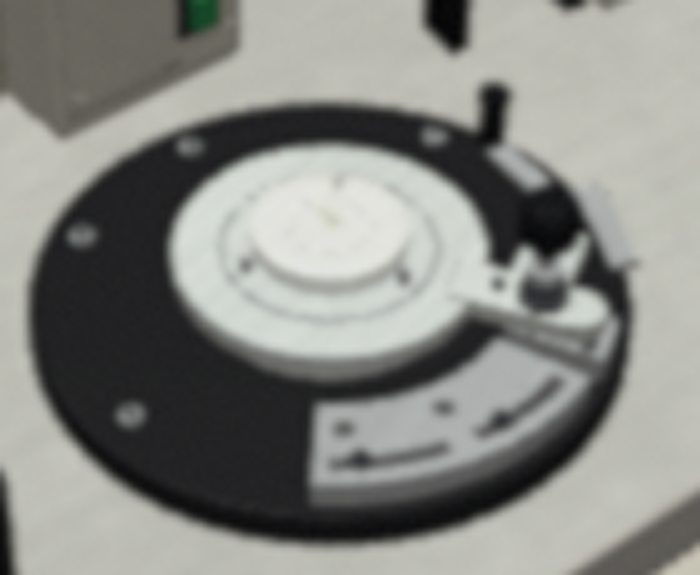

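The catch is open: in the side crop the post has swung to (492,110) and the tongue is clear of the knob at (548,215). Next I'll grip the knob radially and draw the pin.

Run:
```python
from h import *
k=np.array([.4388,.2135]); r=rot(np.pi)
bot.movep(tcp(*k,.15),r)
bot.move_l(tcp(*k,.0905),velocity=.08,threshold=5)
f0=status.get_wrist_force()
effector.gripper_to(.015,30)
print(status.get_time(),status.get_finger_gap(),status.get_gripper_force(),np.round(f0,1),np.round(status.get_wrist_force(),1))
for dz in (.004,.008,.0115):
    bot.move_l(tcp(*k,.0905+dz),velocity=.03); print(dz,np.round(status.get_wrist_force()-f0,1),status.get_finger_gap(),status.get_eef_pos())
bot.sleep(.15)
p=capture("side"); d=tip_of("knob_centre",p); print(status.get_time(),d[:1]); save(p,"side3.png",(145,260,220,360),5)
```

```text
14.2083 0.02323772448134464 30.000076638534665 [-0.3 -0.1 -1. ] [-0.   0.2  1.2]
0.004 [ 1.9 -0.1 -5.7] 0.023232448106265364 [0.43876858 0.21349439 0.25802932]
0.008 [ 2.7  0.9 -7.1] 0.02346276078448006 [0.43875133 0.21347253 0.26235835]
0.0115 [ 3.3  1.5 -6.9] 0.023273073521532413 [0.43871753 0.21344774 0.26598929]
15.2917 [{'centre': [185.8, 327.4], 'confidence': 0.72}]
```

View pics/side3.png

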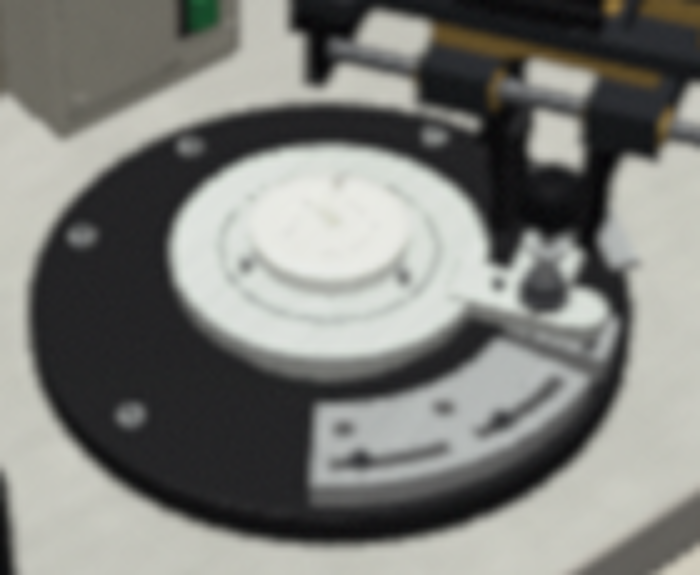

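In the side crop the knob is now raised to (548,195) between the pads, with the collar sleeve showing below it, so the pin is drawn. Next I'll swing to 0.535 rad, lower the pin onto the plate and release it.

```bash
cat >> h.py <<'E'
A=np.array([.5288,.2135]); 
def arc(a,r=.09): w=np.pi-a; return A+r*np.array([np.cos(w),np.sin(w)])
E
python3 - <<'E'
from h import *
z=.0905+.0115
for a in np.linspace(0,.535,7)[1:]:
    bot.move_l(tcp(*arc(a),z),rot(np.pi-a),velocity=.04)
    f=status.get_wrist_force(); u=np.array([np.cos(np.pi-a),np.sin(np.pi-a)]); cw=np.array([u[1],-u[0]])
    print(round(a,3),"rad",round(u@f[:2],1),"cw",round(cw@f[:2],1),"z",round(f[2],1),status.get_finger_gap())
bot.sleep(.2)
print(status.get_wrist_force())
hit=bot.move_l(tcp(*arc(a),z-.0055),velocity=.006,threshold=3)
print(hit,status.get_eef_pos()[2]-.164-.0905,np.round(status.get_wrist_force(),1))
effector.gripper_to(.045,5)
print(np.round(status.get_wrist_force(),1),status.get_time())
bot.move_l(tcp(*arc(a),.15),velocity=.12)
p=capture("top"); print(tip_of("knob_centre",p)[:2])
p=capture("side"); d=tip_of("knob_centre",p)[:1]; print(d,[back(p,x["centre"],.0935) for x in d], arc(a)); save(p,"side4.png",(145,260,220,360),5)
E
```

```text
0.089 rad -4.0 cw -1.4 z -7.8 0.023615084241584868
0.178 rad -4.6 cw -1.9 z -8.3 0.02296283861857168
0.268 rad -4.6 cw -1.4 z -8.6 0.02302406522013897
0.357 rad -5.5 cw -0.2 z -8.1 0.023004974221061424
0.446 rad -7.0 cw -1.9 z -8.8 0.02274608099746975
0.535 rad -6.0 cw -0.5 z -8.3 0.023457413494238966
[ 5.45031717 -4.11149227 -9.29918537]
True 0.007857312660787263 [ 1.5 -1.   1.9]
[-0.2  0.5  0.2] 18.9
[]
[{'centre': [200.7, 317.3], 'confidence': 0.57}] [array([0.44753616, 0.26300918, 0.0935    ])] [0.45137582 0.25938569]
```

View pics/side4.png

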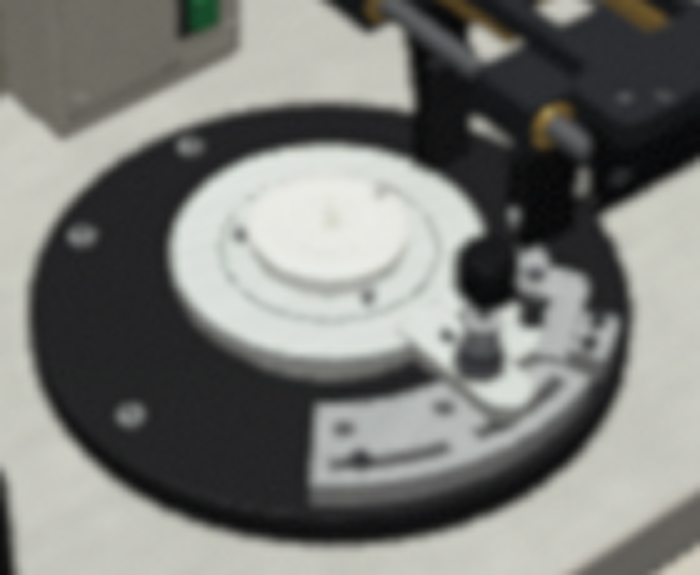

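In the side crop the arm stands on plain plate with the pin riding on it: knob at (485,270), and the first hole is still ahead at (445,408). Now I'll turn the gripper 90°, straddle the knob loosely and push gently.

Run:
```python
from h import *
a=.535; T=lambda a:rot(np.pi-a-np.pi/2)
bot.movep(tcp(*arc(a),.15),T(a)); effector.gripper_to(.036,5)
print(bot.move_l(tcp(*arc(a),.0915),velocity=.08,threshold=4))
bot.sleep(.1); f0=status.get_wrist_force(); log=[]
def push():
    cw=np.array([np.sin(np.pi-a),-np.cos(np.pi-a)]); return -cw@(status.get_wrist_force()-f0)[:2]
while a<1.1:
    a+=.012; hit=bot.move_l(tcp(*arc(a),.0915),T(a),velocity=.012,threshold=4)
    F=push(); log.append((round(a,3),round(F,1),hit))
    if F>11: break
print(log); print(status.get_time(),status.get_eef_pos(),np.round(status.get_wrist_force()-f0,1))
p=capture("side"); print(tip_of("knob_centre",p)[:1]); save(p,"side5.png",(145,260,220,360),5)
```

```text
FalseTraceback (most recent call last):
  File "<stdin>", line 9, in <module>
workcell.MotionError: the arm cannot follow that straight line within its joint ranges
```

Run:
```python
from h import *
print(status.get_time(),np.round(status.get_qpos(),1),status.get_finger_gap())
for a in (.535,.547,.7,.9,1.05):
  for s in(-1,1):
    q=bot.inverse_kinematics(tcp(*arc(a),.0915),rot(np.pi-a+s*np.pi/2)); print(a,s,None if q is None else np.round(q,1))
```

```text
25.5917 [  47.9   22.3  -23.9   -0.   -44.4 -176.9] 0.0445557765545318
0.535 -1 [  47.8   21.4  -25.3    0.   -43.3 -168.4]
0.535 1 [ 47.8  21.4 -25.3   0.  -43.3  11.6]
0.547 -1 [  47.8   21.5  -25.1    0.   -43.4 -169.1]
0.547 1 [ 47.8  21.5 -25.1   0.  -43.4  10.9]
0.7 -1 None
0.7 1 [ 48.   22.5 -23.4   0.  -44.1   1.9]
0.9 -1 [ 47.8  23.9 -20.9   0.  -45.2 170.6]
0.9 1 [ 47.8  23.9 -20.9   0.  -45.2  -9.4]
1.05 -1 [ 47.5  25.  -19.    0.  -46.  162.3]
1.05 1 [ 47.5  25.  -19.    0.  -46.  -17.7]
```

Run:
```python
from h import *
e=status.get_eef_pos(); print(e,np.pi-np.arctan2(e[1]-A[1],e[0]-A[0]),np.round(status.get_wrist_force(),1))
p=capture("side"); d=tip_of("knob_centre",p)[:1];print(d); save(p,"side5.png",(145,260,220,360),5)
```

```text
[0.45714884 0.26769628 0.25484528] 0.6475786950158606 [-6.  -8.5  5.8]
[{'centre': [201.0, 316.4], 'confidence': 0.49}]
```

View pics/side5.png

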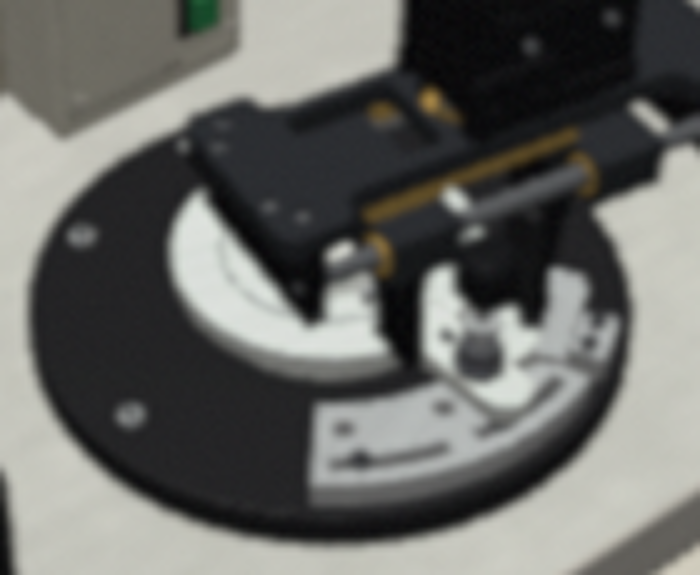

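The knob at (485,270) in the crop has barely moved. The fingers yielded because the grip effort was only 5 N. I'll back off, hold the gap with high effort and push again with fixed orientation.

Run:
```python
from h import *
a=.55; T=rot(np.pi-a-np.pi/2)
bot.move_l(tcp(*arc(a),.0915),T,velocity=.05); effector.gripper_to(.036,60)
bot.sleep(.1); f0=status.get_wrist_force(); log=[]; print(status.get_finger_gap(),np.round(f0,1))
def push():
    cw=np.array([np.sin(np.pi-a),-np.cos(np.pi-a)]); return -cw@(status.get_wrist_force()-f0)[:2]
t0=status.get_time()
while a<.9 and status.get_time()<t0+8:
    a+=.012; hit=bot.move_l(tcp(*arc(a),.0915),T,velocity=.012,threshold=4)
    F=push(); log.append((round(a,3),round(float(F),1),hit))
    if F>12: break
print(log); print(status.get_time(),status.get_finger_gap(),status.get_eef_pos(),np.round(status.get_wrist_force()-f0,1))
p=capture("side"); print(tip_of("knob_centre",p)[:1]); save(p,"side6.png",(145,260,220,360),5)
```

```text
0.03597830399857462 [0.4 0.1 0.9]
[(0.562, 0.5, False), (0.574, 0.4, False), (0.586, 3.2, False), (0.598, 4.9, False), (0.61, 7.8, False), (0.622, 8.5, False), (0.634, 9.3, False), (0.646, 4.3, False), (0.658, 6.6, False), (0.67, 8.9, False), (0.682, 10.1, False), (0.694, 5.3, False), (0.706, 8.0, False), (0.718, 9.5, False), (0.73, 4.6, False), (0.742, 5.9, False), (0.754, 3.3, False), (0.766, 3.5, False), (0.778, 4.9, False), (0.79, 6.7, False), (0.802, 9.4, False), (0.814, 9.2, False), (0.826, 11.1, False), (0.838, 13.6, False)]
32.3917 0.0360663386526714 [0.46665064 0.27740994 0.2546373 ] [ -7.6 -11.9   3.5]
[{'centre': [207.4, 311.6], 'confidence': 0.54}]
```

View pics/side6.png

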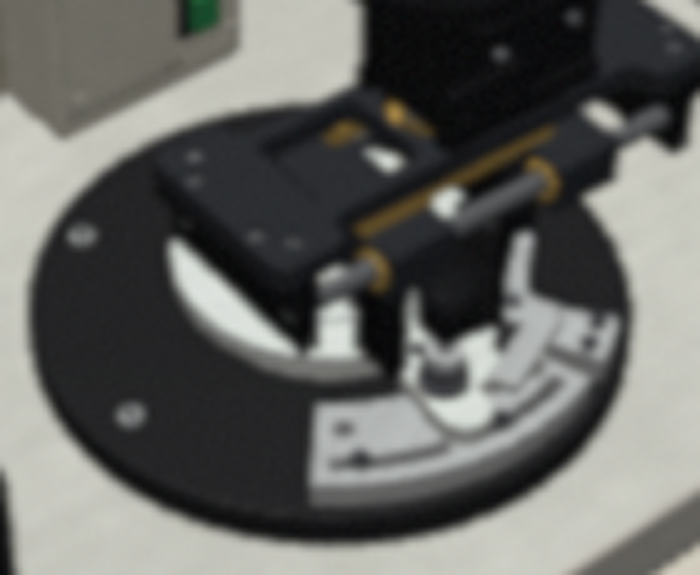

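The crop shows the arm tip at the first hole's place. Knob-to-sleeve spacing is back to the seated value (knob at (455,300), sleeve at (440,375)), and the force rose steeply to 13.6 N. I'll back off, lift and verify.

Run:
```python
from h import *
T=status.get_eef_rot(); a=.73
bot.move_l(tcp(*arc(a),.0915),T,velocity=.05); effector.gripper_to(.045,10)
bot.move_l(tcp(*arc(a),.18),T,velocity=.15)
bot.move_l(tcp(.42,.10,.25),T,velocity=.25)
print(status.get_time())
a=-.715; print("pred post",A+np.array([[np.cos(a),-np.sin(a)],[np.sin(a),np.cos(a)]])@(np.array([.479,.154])-A),"knob",arc(.715))
for c in("top","side"):
    p=capture(c); d=p["depth"]; K,R,t=p["K"],p["R"],p["t"]
    v,u=np.mgrid[:384,:512]; P=np.stack([(u-K[0,2])/K[0,0]*d,(v-K[1,2])/K[1,1]*d,d],-1).reshape(-1,3)
    W=(P-t)@R; m=(d.reshape(-1)>0)&(np.hypot(*(W[:,:2]-A).T)<.13)&(W[:,2]>.074)&(W[:,2]<.12)
    n,l,s,ce=cv2.connectedComponentsWithStats(m.reshape(384,512).astype(np.uint8))
    for i in range(1,n):
        w=W[l.reshape(-1)==i]; print(c,s[i,4],ce[i],np.round((w.min(0)+w.max(0))/2,4),"zmax",np.round(np.percentile(w[:,2],[50,90]),4))
    for n in("knob_centre","catch_post"): print(n,[(round(x["confidence"],2),np.round(back(p,x["centre"],Z[n]),4)) for x in tip_of(n,p)[:2]])
save(p,"side7.png",(145,260,220,360),5)
```

```text
35.0
pred post [0.45218712 0.2012217 ] knob [0.46084161 0.27250557]
top 109 [248.75229358 260.30275229] [0.4603 0.2724 0.0942] zmax [0.0952 0.0976]
top 37 [283.24324324 263.21621622] [0.4546 0.2012 0.0932] zmax [0.0932 0.0949]
knob_centre [(0.45, array([0.454 , 0.2769, 0.086 ]))]
catch_post [(0.62, array([0.4561, 0.1953, 0.08  ])), (0.51, array([0.5277, 0.2126, 0.08  ]))]
side 69 [323.75362319 182.95652174] [0.4537 0.2016 0.0849] zmax [0.0898 0.0943]
side 169 [308.89940828 205.20118343] [0.4599 0.274  0.0873] zmax [0.0932 0.0971]
knob_centre [(0.59, array([0.4553, 0.2774, 0.086 ]))]
catch_post [(0.59, array([0.456 , 0.2031, 0.08  ]))]
```

View pics/side7.png

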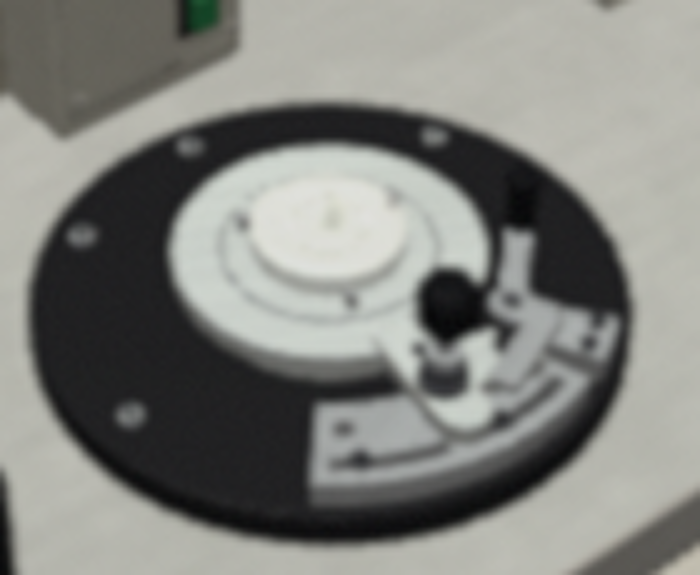

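The pin is home: the knob top reads z = 0.095, the seated height, and the arm sits at about 0.715 rad. In the crop the knob is at (450,303), the post at (520,200), and the dish is in its nest. Now I'll close the catch.

Run:
```python
from h import *
R2=lambda a:np.array([[np.cos(a),-np.sin(a)],[np.sin(a),np.cos(a)]])
C=A+R2(-.715)@(np.array([.4437,.1818])-A); P=np.array([.4537,.2013])
v=P-C; print(C,np.linalg.norm(v)); th=np.arctan2(v[1],v[0])+np.pi/2+np.pi
bot.movep(tcp(*P,.15),rot(th))
print(bot.move_l(tcp(*P,.091),velocity=.08,threshold=5))
effector.gripper_to(.005,5); print(status.get_finger_gap(),status.get_time())
bot.sleep(.1); f0=status.get_wrist_force()
for a in list(np.arange(.1,.45,.1))+[.44,.48,.51,.54,.57]:
    q=C+R2(-a)@v; hit=bot.move_l(tcp(*q,.091),rot(th-a),velocity=.03,threshold=4)
    f=status.get_wrist_force()-f0; print(round(a,2),hit,np.round(f,1),round(status.get_finger_gap(),4))
    if a>.45 and np.hypot(*f[:2])>5: break
effector.gripper_to(.045)
e=status.get_eef_pos(); bot.move_l([e[0],e[1],.18+.164],velocity=.15)
bot.move_l(tcp(.42,.10,.25),velocity=.25)
print(status.get_time(),"post wanted",A+R2(-.715)@(np.array([.4617,.1405])-A))
for c in("top","side"):
    p=capture(c); d=p["depth"]; K,R,t=p["K"],p["R"],p["t"]
    vv,u=np.mgrid[:384,:512]; X=np.stack([(u-K[0,2])/K[0,0]*d,(vv-K[1,2])/K[1,1]*d,d],-1).reshape(-1,3)
    W=(X-t)@R; m=(d.reshape(-1)>0)&(np.hypot(*(W[:,:2]-A).T)<.13)&(W[:,2]>.074)&(W[:,2]<.12)
    n,l,s,ce=cv2.connectedComponentsWithStats(m.reshape(384,512).astype(np.uint8))
    for i in range(1,n):
        w=W[l.reshape(-1)==i]; print(c,s[i,4],np.round((w.min(0)+w.max(0))/2,4),"z",np.round(np.percentile(w[:,2],[50,90]),4))
save(p,"side8.png",(145,260,220,360),5)
```

```text
[0.44375849 0.24535659] 0.045164326261626496
False
0.012783918817760087 38.75
0.1 False [-0.8  0.3  0.5] 0.0131
0.2 False [-0.4 -1.2  0.5] 0.0131
0.3 False [-0.3 -1.9  1.1] 0.0134
0.4 False [ 0.7 -1.8  1.6] 0.0128
0.44 False [ 0.9 -2.   0.9] 0.0127
0.48 False [ 0.7 -1.8  1.3] 0.0132
0.51 False [ 0.9 -2.2  0.9] 0.0131
0.54 False [ 0.4 -1.1  1.1] 0.0131
0.57 False [ 0.9 -2.7  1.5] 0.013
43.525 post wanted [0.43027317 0.20237012]
top 107 [0.4603 0.2724 0.0949] z [0.0952 0.0972]
top 40 [0.4283 0.2017 0.0931] z [0.093  0.0943]
side 69 [0.4275 0.2038 0.0854] z [0.09   0.0945]
side 171 [0.4597 0.2747 0.0871] z [0.0928 0.0971]
```

View pics/side8.png

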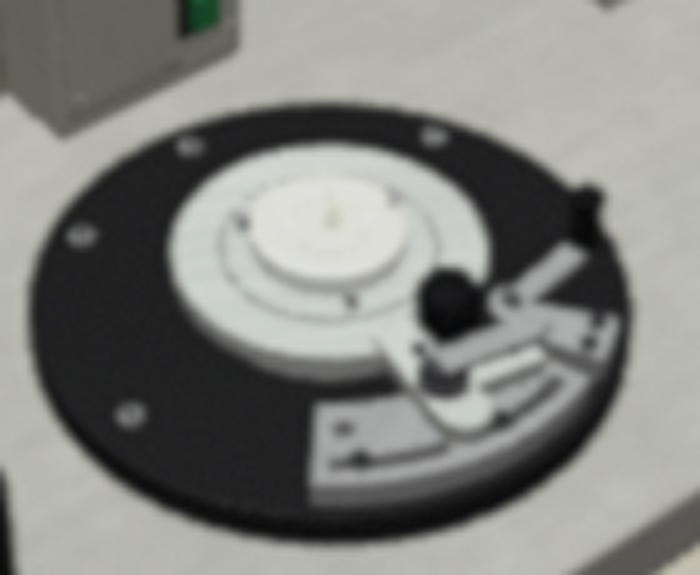

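In the final crop the tongue at (490,340) lies over the collar next to the knob (450,303). The post at (585,215) is slightly past its starting place relative to the arm, so the catch is closed. The robot is clear, so I'll hand in.

```bash
python3 -c "
from workcell import *
print(finish_job())"
```

```text
the job is handed in; nothing more can be done
None
```

The job is handed in at about 44 s on the robot's clock; no verdict came back, but the last pictures show the pin home in the station plate's first hole (about 0.715 rad), the catch closed over the collar, the dish in its nest and the gripper clear.

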